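Measure a bangle with the caliper in its sloping stand

ROBOT

A 6-joint arm with a two-finger parallel gripper is mounted at the origin on a cart in front of the work surface, level with it; the furniture and walls round the work are solid. World frame = base frame: x ahead of the robot, y to its left, z up, the work surface at z = 0. Lengths are in m, angles in rad, forces in N, time in s.
With the tool pointing down it reaches from about 0.35 to 0.975 m from the base axis. Payload 4.9 kg.
Tool frame: the origin (TCP) lies at the very end of the fingers, on their centre line; the grasp point (between the pads) lies 19 mm behind it (ctrl.tcp_to_grasp is the z of the grasp point in the tool frame, in m); z points along the fingers, y is the line along which they close (so a half turn about z gives the same grasp; the last joint's range is limited). The gripper opens to 85 mm and grips with 20 to 120 N. Pads are 22 mm wide; open, the fingers measure 114 mm over their backs; the gripper's body (76 mm by 85 mm) begins 54 mm behind the grasp point. The pads swing forward as they close: fully open they stand 13 mm farther back than shut.
Start: joints at [-1.439, 0.053, 1.613, -0, 1.476, -0.119], TCP at [0.155, -0.605, 0.231] pointing down, gripper open.
Joint ranges: [-3.01, 3.01], [-1.01, 2.22], [0.06, 2.58], [-1.02, 4.17], [0.09, 2.62], [-3.14, 3.14]. Speed limits (rad/s): [2.57, 2.57, 3.14, 3.14, 3.14, 3.14].

INTERFACE

Orientations are given as a rotation vector (axis times angle).
In Python, from station import ctrl, eyes, job, nets gives the robot as it stands. The module is installed in compiled form; this text tells all that it offers.
- The arm moves only by the tool jog_arm, never from a script. Its argument "commands" is one flat list of numbers, 7 for each row, row after row: the shift along the tool's x, y, z each as a share of 0.06 m, from -1 to 1, then the turn, a rotation vector about the tool's x, y, z each as a share of 0.1 rad, from -1 to 1, then the finger opening in mm, from 0 to 85.4. In form: [x, y, z, ax, ay, az, grip, x, y, z, ax, ay, az, grip, ...]. A call has 1 to 20 rows; each row shifts and turns the commanded pose from where the row before left it, along the tool's axes as they then stand; what a row does not reach is not made up. A row lasts 1/8 s, in which the tool goes at most 62.5 mm and 10.7 degrees, less where a joint would pass 70% of its speed; a pose out of reach is approached as far as the arm can. A call with a number of a shift or a turn outside -1 to 1 is refused whole. A call with a gripper value outside its range is refused whole. The fingers move at their own pace and stop on an object; "newtons" is the grip in N (left out, the last holds). Time passes only in rows, so rows that do not move let the fingers close. It gives the time, the measured TCP pose, the force, the opening and the grip force at its end, in the units of the state.
- ctrl.get_obs(): the state, without advancing time (a new reading comes with each control period).
- eyes.get_image(name): name is "scene" or "top"; returns a dict with "image" (400x640x3 uint8, red, green, blue), "z_map" (400x640 float32, m along the optical axis (not along the pixel's ray), 0 where there is no reading), "K" (3x3 intrinsics, pixels), "cam_to_world" (4x4, takes a point from camera to world coordinates). Camera axes: x right, y up, looking along -z (the intrinsics and any distortion apply to the point x, -y, -z); pixel columns grow to the right and rows downward; lengths in m; the calibration is good to about 2 mm. A picture is of the moment at which its call begins.
- job.finish_job(): hands the job in; it is judged then, once.
Trained networks look in the newest picture that a camera, given by its name, has taken for a name from the list of things; names that differ only in an ending like _2 or _b are one class to them, and where a whole thing is asked for, a point or a joint stands for the part that bears it (a point fixed in the world has none). Each returns a list of dicts, best first, with "p" (0 to 1); they miss things now and then, are a little off and sometimes report something else, mostly with a low value. They report only what shows in the picture. A call takes as long as a camera call.
- nets.silhouettes(camera, name): "mask" (400x640 bool, what is visible of it) and "bbox" ([left, top, right, bottom] in pixels, round what is visible of it).
The state is a dict: "t": time; "q": joint angles; "dq": joint speeds; "effort": joint torques, N m; "tool_pos": TCP position; "tool_rot": TCP orientation; "contact_force": force on the tool from outside, world axes, zero at the start; "wrist_torque": the same for the moment, N m; "opening": finger opening in m; "grip_force": force on a finger pad.
Only numpy, scipy, OpenCV 4.12 (cv2) and the standard library are available. Lean on these libraries where they do the work, as an engineer would, in place of code of your own. Each camera call takes 0.05 s, during which the arm holds its last target. There are 200 camera calls.

TASK

Measure the outside of the smaller wooden bangle with the caliper that is clamped in the sloping stand: lay the bangle (do not drop it) flat on the sloping board between the open jaws, down against the caliper's beam, and let go of it. Then slide the moving jaw towards the fixed jaw until you feel the bangle held firmly between the two, without forcing it (a squeeze of about 5 N, well under 25 N), and let go, so that the slide stays at the reading with the jaws still on the bangle. Leave the larger bangle, the pliers, the tape roll and the hammer where they lie.

Things in the scene. Friction and masses are not known exactly. Their poses are not given: they have to be found in the camera images.
- bangle: the smaller, thicker wooden bangle: a plain ring lying flat on the desk, roughly 65 mm across outside (to be measured), wall about 10 mm thick, 16 mm high, about 60 g. Origin: centre of its underside; z is the ring's axis. It can be pinched by its wall with one finger in the hole.
- large_bangle: the larger, thinner wooden bangle, a bystander: outside diameter 82 mm, inside 68 mm, 10 mm high, loose on the desk. The two bangles may lie in either order. Origin: centre of its underside.
- caliper: steel vernier caliper, 190 mm long, clamped on a sloping board. Origin on the board's face, at mid length; z: the board's normal, 25 degrees from vertical, leaning to the robot; y: level, along the beam to the fixed jaw; x: down the slope. In mm here: beam x 10 to 26, z 4 to 8, its upper edge x = 10 being the ledge for the bangle; jaws z 4 to 8, reaching up the slope to x = -27.
- fixed_jaw (a point): point on the inner face of the caliper's fixed jaw, in the caliper's frame at x = -10, y = 81, z = 6 mm; axes as the caliper's
- slope: sloping plywood board of the stand, which is fixed to the desk: 124 mm up the slope (its x), 202 mm wide (y). Origin: centre of its upper face. z: normal. Two aluminium clamps, 17 mm high with their screw heads and 14 mm wide, hold the beam's ends (here at x = -47 to -13 mm, y = -88 and 90 mm).
- caliper_jaw (a joint): position of the caliper's slide in m: 0 with the jaws shut, growing up to 0.1 as the moving jaw goes towards -y of the caliper. The gap between the jaws is this value plus about 1 mm. It slides with about 0.5 N of friction and stays where it is left.
- slide_grip (a point): middle of the caliper's slide, the raised dark block with the moving jaw: 24 mm wide across the beam (caliper x), 56 mm long (y), 8 to 13 mm above the board (this point: 10.7 mm). Moves with the slide; axes as the caliper's. The moving jaw's inner face is 30 mm from here towards +y. Can be pinched across its width with the tool square to the board.
- pliers: flat-nose pliers, loose bystander, 139x43x12 mm, origin under its centre
- tape: roll of masking tape lying flat, loose bystander, 96 mm across, 25 mm high, origin under its centre
- hammer: chasing hammer lying on the desk, loose bystander, 196 mm long along its y, origin under its centre

How it is judged:
On the way, in this order (a step that is already met when the one before it is completed fails the run):
1. the bangle lies flat on the sloping board, down against the beam (within 4 mm) between the open jaws, and is let go (x of bangle in the frame of caliper between -0.0269 and -0.0189 m and z of bangle in the frame of caliper between -0.004 and 0.004 m and angle between the z axis of bangle and the z axis of caliper, either way round below 0.1 rad and value of joint caliper_jaw above 0.068 m and y of bangle in the frame of caliper between 0 and 0.055 m and contact force between the fingers and bangle below 0.1 N), for 0.2 s.
2. the jaws are closed on the bangle, the two together bearing on it with at least 3 N (x of bangle in the frame of caliper between -0.0269 and -0.0189 m and z of bangle in the frame of caliper between -0.004 and 0.004 m and angle between the z axis of bangle and the z axis of caliper, either way round below 0.1 rad and value of joint caliper_jaw between 0.0635 and 0.0665 m and contact force between caliper and bangle above 3 N), for 0.05 s.
At the end, for the whole second after the job is handed in: The bangle lies flat on the sloping board, within 4 mm of resting on the beam, at rest, and the slide reads its width to 1.5 mm (jaws touching or all but touching it on both sides) (x of bangle in the frame of caliper between -0.0269 and -0.0189 m and z of bangle in the frame of caliper between -0.004 and 0.004 m and angle between the z axis of bangle and the z axis of caliper, either way round below 0.1 rad and value of joint caliper_jaw between 0.0635 and 0.0665 m and linear speed of bangle below 0.01 m/s).
It fails at once if the bangle squeezed by the jaws with more than 25 N a side (contact force between caliper and bangle above 50 N).
It fails at once if the bangle dropped or flung (linear speed of bangle above 0.5 m/s and contact force between the fingers and bangle below 0.1 N).
It fails at once if the larger bangle, pliers, tape roll or hammer pushed more than 20 mm (distance of any of large_bangle, pliers, tape, hammer from where it was at the start of the episode above 0.02 m).
It also fails if it takes over 72 s, if anything falls off the work surface, if the arm or the gripper's body presses on something with over 40 N, if the wrist force passes 120 N, or if a joint passes its speed limit or range.

## Working session

There is one attempt and no reset: what is moved stays moved. The work goes in short steps, Python scripts to look and compute and a tool call to move; the robot and the scene stay as the last step left them, time stands still between calls to the robot, and variables do not carry over. Pictures are saved under pics/ and viewed, at most 10 in all, crops included, and the job is handed in when it is done.

Besides the shell and the picture viewer there is one more tool, called by a JSON object that holds its "op" and its "data", one argument or row to a line. jog_arm: Moves the arm, as the interface text tells. Shift numbers are shares of 0.06 m and turn numbers shares of 0.1 rad, none past 1 either way. Its arguments: {"type":"object","properties":{"commands":{"type":"array","items":{"type":"number"}},"newtons":{"type":"number"}},"required":["commands"]}

```bash
mkdir -p pics; cat > h.py <<'E'
import numpy as np, cv2
from station import ctrl, eyes, job, nets
from scipy.spatial.transform import Rotation as R
def cloud(d):
    z=d["z_map"];K=d["K"];T=d["cam_to_world"]
    v,u=np.mgrid[0:z.shape[0],0:z.shape[1]]
    p=np.stack([(u-K[0,2])/K[0,0]*z,-(v-K[1,2])/K[1,1]*z,-z],-1)
    return p@T[:3,:3].T+T[:3,3]
def save(d,n,box=None,s=1):
    im=d["image"][:,:,::-1]
    if box: im=im[box[1]:box[3],box[0]:box[2]]
    cv2.imwrite(f"pics/{n}.png",cv2.resize(im,None,fx=s,fy=s))
E
python3 - <<'E'
from h import *
for c in("top","scene"):
    d=eyes.get_image(c);save(d,c);P=cloud(d)
    print(c,d["K"].ravel().round(1),d["cam_to_world"].round(3).tolist())
    for n in("bangle","large_bangle","caliper","slope","slide_grip","pliers","tape","hammer"):
        for r in nets.silhouettes(c,n)[:2]:
            m=r["mask"]&(d["z_map"]>0);q=P[m]
            print(n,round(r["p"],2),r["bbox"],m.sum(),q.mean(0).round(4),np.percentile(q,2,0).round(3),np.percentile(q,98,0).round(3))
print(ctrl.get_obs(),ctrl.tcp_to_grasp)
E
```

```text
top [445.1   0.  317.2   0.  445.1 199.4   0.    0.    1. ] [[0.018, 0.997, -0.07, 0.422], [-1.0, 0.019, 0.008, -0.037], [0.01, 0.069, 0.998, 1.223], [0.0, 0.0, 0.0, 1.0]]
bangle 0.66 [172.2, 207.2, 196.2, 231.7] 282 [0.4472 0.3123 0.015 ] [0.416 0.281 0.002] [0.477 0.343 0.021]
bangle 0.26 [242.8, 199.7, 271.7, 227.2] 226 [0.4757 0.1193 0.0097] [ 0.436  0.081 -0.001] [0.511 0.159 0.015]
large_bangle 0.7 [331.9, 214.1, 361.0, 248.4] 418 [ 0.4161 -0.121   0.0225] [ 0.373 -0.166 -0.002] [ 0.464 -0.076  0.03 ]
large_bangle 0.63 [239.4, 196.2, 270.5, 225.2] 269 [0.473  0.1208 0.009 ] [ 0.433  0.081 -0.001] [0.512 0.159 0.015]
caliper 0.66 [344.0, 177.5, 414.7, 194.5] 387 [ 0.5437 -0.202   0.0446] [ 0.528 -0.294  0.036] [ 0.567 -0.123  0.057]
slope 0.93 [336.6, 151.4, 417.7, 202.1] 3341 [ 0.5722 -0.2024  0.0489] [ 0.515 -0.299  0.021] [ 0.628 -0.106  0.072]
slide_grip 0.45 [354.2, 177.5, 378.0, 193.6] 187 [ 0.5446 -0.1721  0.0465] [ 0.532 -0.2    0.04 ] [ 0.557 -0.144  0.053]
pliers 0.76 [284.0, 221.1, 310.7, 266.2] 327 [0.3854 0.0072 0.0102] [ 0.329 -0.034 -0.001] [0.444 0.04  0.016]
tap
[... 1756 characters left out ...]
 0.486 -0.333  0.022]
{'t': 0.9, 'q': array([-1.43899291e+00,  5.26739112e-02,  1.61286222e+00,  4.09441368e-05,
        1.47600377e+00, -1.18960715e-01]), 'dq': array([-0.00063491, -0.00082327,  0.00153512,  0.00055687, -0.00151851,
        0.0005048 ]), 'effort': array([ 9.36306824e-04, -3.93681908e+01, -3.70466208e+01, -1.92899051e-06,
        4.05932215e-04, -6.83193321e-06]), 'tool_pos': array([ 0.15512519, -0.60544081,  0.23134236]), 'tool_rot': array([3.11687971e+00, 3.92855519e-01, 6.45560546e-05]), 'contact_force': array([ 0.12603357, -0.83147194, -0.80326533]), 'wrist_torque': array([-0.01635042,  0.01347598, -0.01535965]), 'grip_force': 0.0, 'opening': 0.08535656857210083} -0.0187
```

```bash
python3 - <<'E'
import cv2
a=cv2.imread("pics/top.png");cv2.imwrite("pics/topc.png",cv2.resize(a[140:280,150:500],(800,320),interpolation=cv2.INTER_CUBIC))
E
```

```text
(no output)
```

View pics/topc.png

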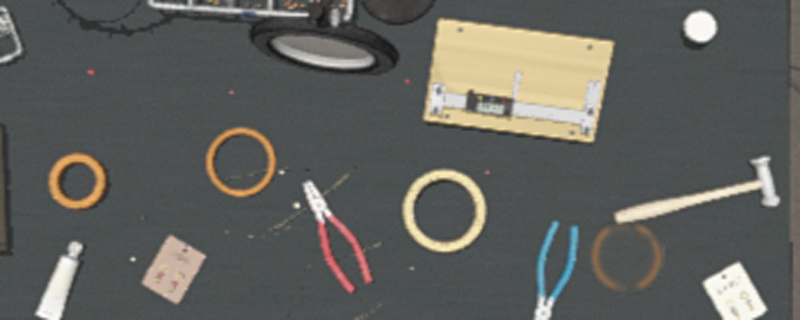

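View pics/scene.png

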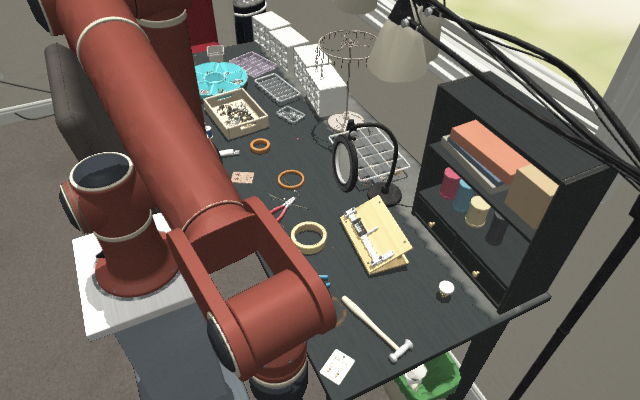

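```bash
cat >> h.py <<'E'
def proj(d,X):
    T=d["cam_to_world"];c=(np.asarray(X)-T[:3,3])@T[:3,:3];K=d["K"]
    return np.stack([K[0,0]*c[:,0]/-c[:,2]+K[0,2],K[1,1]*-c[:,1]/-c[:,2]+K[1,2]],-1)
def rectify(d,o,A,xr,yr,z,mm=0.4):
    # image of plane at height z(mm): cols along y (mm), rows along x (mm)
    w=int((yr[1]-yr[0])/mm);h=int((xr[1]-xr[0])/mm)
    c=np.array([[xr[0],yr[0],z],[xr[0],yr[1],z],[xr[1],yr[1],z],[xr[1],yr[0],z]])/1e3
    uv=proj(d,o+c@A.T).astype(np.float32)
    H=cv2.getPerspectiveTransform(np.array([[0,0],[w,0],[w,h],[0,h]],np.float32),uv)
    return cv2.warpPerspective(d["image"],H,(w,h),flags=cv2.INTER_CUBIC|cv2.WARP_INVERSE_MAP)
E
python3 - <<'E'
from h import *
from scipy.optimize import minimize
th=np.linspace(0,2*np.pi,60);C=np.stack([np.cos(th),np.sin(th),0*th],-1)
def ring(d,c,ro,ri,h,s=8):
    m=[]
    for r in(ro,ri):
        k=[]
        for z in(0,h):
            k.append(np.round(proj(d,C*r+[c[0],c[1],z])*s).astype(np.int32))
        m.append(k)
    x0=np.min(m[0][0],0)-60;sz=np.max(m[0][0],0)-x0+60
    f=lambda p:cv2.fillConvexPoly(np.zeros(sz[::-1],np.uint8),p-x0.astype(np.int32),1)
    o=f(cv2.convexHull(np.vstack(m[0]))[:,0]);return (o&~(f(m[1][0])&f(m[1][1]))),x0/s
D={};pl=[]
for c in("top","scene"):
    d=D[c]=eyes.get_image(c);r=nets.silhouettes(c,"bangle")[0];M=r["mask"]
    def cost(p,s=8):
        o,x0=ring(d,p,.0325,.0225,.016);o=o.astype(np.float32)
        A=np.float32([[1/s,0,x0[0]],[0,1/s,x0[1]]])
        g=cv2.resize(M.astype(np.float32),None,fx=1,fy=1)
        w=cv2.warpAffine(g,A,o.shape[::-1],flags=cv2.INTER_LINEAR|cv2.WARP_INVERSE_MAP)
        return ((w-o)**2).sum()
    s=minimize(cost,[.447,.312],method="Nelder-Mead",options=dict(initial_simplex=[[.447,.312],[.455,.312],[.447,.32]],xatol=1e-4))
    print(c,"bangle",s.x.round(4),s.fun,M.sum())
    P=cloud(d);S=nets.silhouettes(c,"slope")[0]["mask"]&(d["z_map"]>0)
    q=P[S];b=np.linalg.lstsq(np.c_[q[:,:2],np.ones(len(q))],q[:,2],rcond=None)[0]
    for _ in range(4):
        e=q@[-b[0],-b[1],1]-b[2];k=q[abs(e)<.004];b=np.linalg.lstsq(np.c_[k[:,:2],np.ones(len(k))],k[:,2],rcond=None)[0]
    n=np.array([-b[0],-b[1],1]);n/=np.linalg.norm(n);print(n,np.degrees(np.arccos(n[2])),np.degrees(np.arctan2(n[1],n[0])),len(k))
    # outline in plane with nominal frame
    y=np.cross([0,0,1],n);y/=np.linalg.norm(y);y=-y if y[1]>0 else y
    x=np.cross(y,n);o=k.mean(0);uv=(k-o)@np.c_[x,y];rc=cv2.minAreaRect((uv*1e3).astype(np.float32))
    print("rect",rc,"centre",o+np.c_[x,y]@np.array(rc[0])/1e3)
    # obstacles in region
    ob=P[(d["z_map"]>0)&(P[...,2]>.1)&(P[...,0]>.3)&(P[...,0]<.8)&(abs(P[...,1])<.45)]
    g={}
    for p in ob: g.setdefault((round(p[0],1),round(p[1],1)),[]).append(p[2])
    print({k:round(max(v),2) for k,v in sorted(g.items()) if len(v)>8})
np.save("D.npy",D,allow_pickle=True)
E
```

```text
top bangle [0.4459 0.3137] 2122.4765625 284
[-0.41557365  0.04599024  0.90839608] 24.715365896891555 173.68495180155261 2464
rect ((8.676887512207031, 0.5612564086914062), (201.61192321777344, 124.89810180664062), 89.76756286621094) centre [ 0.57070178 -0.20294285  0.04619992]
{(np.float64(0.6), np.float64(-0.1)): np.float64(0.45), (np.float64(0.6), np.float64(-0.0)): np.float64(0.47), (np.float64(0.6), np.float64(0.1)): np.float64(0.18), (np.float64(0.7), np.float64(-0.4)): np.float64(0.5), (np.float64(0.7), np.float64(-0.3)): np.float64(0.54), (np.float64(0.7), np.float64(-0.2)): np.float64(0.56), (np.float64(0.7), np.float64(-0.1)): np.float64(0.57), (np.float64(0.7), np.float64(-0.0)): np.float64(0.6), (np.float64(0.7), np.float64(0.1)): np.float64(0.58), (np.float64(0.7), np.float64(0.2)): np.float64(0.64), (np.float64(0.7), np.float64(0.3)): np.float64(0.56), (np.float64(0.7), np.float64(0.4)): np.float64(0.3), (np.float64(0.8), np.float64(-0.4)): np.float64(0.57), (np.float64(0.8), np.float64(-0.3)): np.float64(0.57), (np.float64(0.8), np.float64(-0.2)): np.float64(0.56), (np.
[... 935 characters left out ...]
loat64(0.7), np.float64(-0.1)): np.float64(0.56), (np.float64(0.7), np.float64(-0.0)): np.float64(0.56), (np.float64(0.7), np.float64(0.2)): np.float64(0.48), (np.float64(0.7), np.float64(0.3)): np.float64(0.46), (np.float64(0.7), np.float64(0.4)): np.float64(0.3), (np.float64(0.8), np.float64(-0.4)): np.float64(0.57), (np.float64(0.8), np.float64(-0.3)): np.float64(0.57), (np.float64(0.8), np.float64(-0.2)): np.float64(0.56), (np.float64(0.8), np.float64(-0.1)): np.float64(0.56), (np.float64(0.8), np.float64(-0.0)): np.float64(0.55), (np.float64(0.8), np.float64(0.2)): np.float64(0.47), (np.float64(0.8), np.float64(0.3)): np.float64(0.3), (np.float64(0.8), np.float64(0.4)): np.float64(0.3)}
```

```bash
cat >> h.py <<'E'
n=R.from_euler('z',-6.6,degrees=True).apply([-np.sin(np.radians(25)),0,np.cos(np.radians(25))])
ay=np.cross([0,0,1],n);ay/=np.linalg.norm(ay);ay=-ay if ay[1]>0 else ay
A=np.c_[np.cross(ay,n),ay,n]; O=np.array([.5706,-.2031,.0455])
E
python3 - <<'E'
from h import *
D=np.load("D.npy",allow_pickle=True).item()
ims=[rectify(D[c],O,A,(-20,64),(-105,105),6,.4) for c in D]
im=np.vstack(ims)[:,:,::-1].copy()
for v in range(0,im.shape[1],25): cv2.line(im,(v,0),(v,4 if v%125 else 9),(0,0,255),1)
for h in (0,210):
    for u in range(0,210,25): cv2.line(im,(0,h+u),(6,h+u),(0,0,255),1)
cv2.imwrite("pics/rect.png",cv2.resize(im,None,fx=1.5,fy=1.4));print(im.shape)
P=np.concatenate([cloud(d)[d["z_map"]>0] for d in D.values()])
m=(P[:,2]>.08)&(P[:,0]>.4)&(P[:,0]<.66)&(P[:,1]>-.4)&(P[:,1]<.45);g={}
for p in P[m]: g.setdefault((int(p[1]*20)/20,int(p[0]*20)/20),[]).append(p[2])
for k,v in sorted(g.items()):
    if len(v)>5: print(k,len(v),round(min(v),2),round(max(v),2))
E
```

```text
(420, 525, 3)
(-0.05, 0.55) 173 0.08 0.15
(-0.05, 0.6) 368 0.4 0.45
(-0.05, 0.65) 345 0.4 0.47
(0.0, 0.55) 692 0.08 0.18
(0.0, 0.6) 1881 0.09 0.47
(0.0, 0.65) 630 0.23 0.49
(0.05, 0.55) 63 0.08 0.11
(0.05, 0.6) 393 0.08 0.18
```

View pics/rect.png

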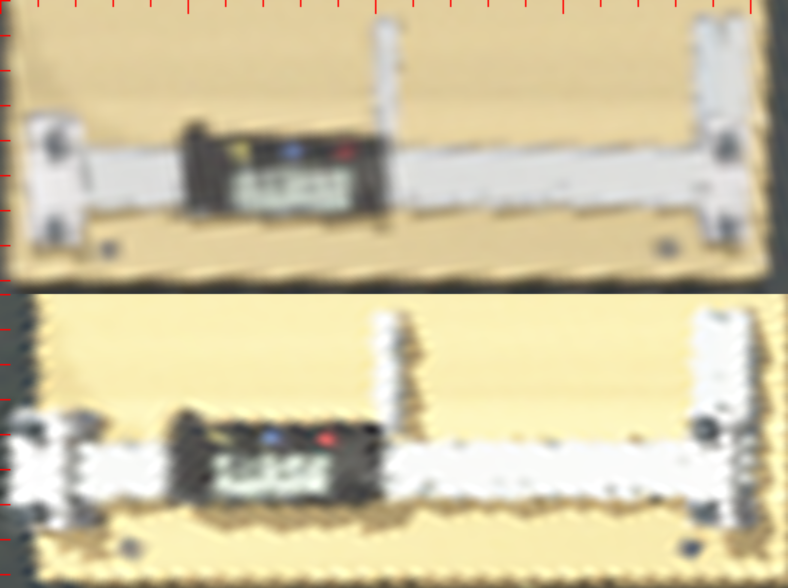

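```bash
cat >> h.py <<'E'
def plan(wps,p=None,r=None,dec=2):
    """wps: (pos, Rmat, nrows, grip). prints rows"""
    s=ctrl.get_obs(); p=s["tool_pos"].copy() if p is None else p
    r=R.from_rotvec(s["tool_rot"]) if r is None else r
    out=[]
    for pos,Rm,N,g in wps:
        p0,r0=p.copy(),r; rt=R.from_matrix(Rm); rv=(r0.inv()*rt).as_rotvec()
        for k in range(1,N+1):
            pt=p0+(np.array(pos)-p0)*k/N; rk=r0*R.from_rotvec(rv*k/N)
            a=np.round(r.inv().apply(pt-p)/.06,dec); b=np.round((r.inv()*rk).as_rotvec()/.1,dec)
            assert abs(np.r_[a,b]).max()<=1,(a,b)
            p=p+r.apply(a*.06); r=r*R.from_rotvec(b*.1)
            out.append([*a+0,*b+0,g])
    print(len(out));print("\n".join(",".join(f"{v:g}" for v in o)+"," for o in out)); print(p.round(4),np.degrees((r.inv()*rt).magnitude()).round(2))
    return p,r
DOWN=np.array([[0,1,0],[1,0,0],[0,0,-1.]])
E
python3 - <<'E'
from h import *
p,r=plan([((.44,-.28,.23),R.from_rotvec([np.pi,0,0]).as_matrix()@np.eye(3)@R.from_euler('z',-.75).as_matrix(),10,60)])
plan([((.472,.313,.14),DOWN,14,40)],p,r)
E
```

```text
10
0.59,-0.41,0,0,0,-0.5,60,
0.62,-0.37,0,0,0,-0.5,60,
0.63,-0.35,0.01,0,0,-0.5,60,
0.65,-0.32,0,0,0,-0.5,60,
0.66,-0.28,0,0,0,-0.5,60,
0.68,-0.24,0,0,0,-0.5,60,
0.69,-0.22,0.01,0,0,-0.49,60,
0.7,-0.18,0,0,0,-0.5,60,
0.7,-0.14,0,0,0,-0.5,60,
0.72,-0.11,0,0,0,-0.5,60,
[ 0.4402 -0.2799  0.2301] 0.01
14
0.51,-0.49,0.11,0,0,-0.59,40,
0.54,-0.46,0.1,0,0,-0.58,40,
0.56,-0.43,0.11,0,0,-0.59,40,
0.58,-0.39,0.11,0,0,-0.59,40,
0.61,-0.36,0.11,0,0,-0.58,40,
0.63,-0.32,0.1,0,0,-0.59,40,
0.65,-0.29,0.11,0,0,-0.58,40,
0.66,-0.25,0.11,0,0,-0.59,40,
0.68,-0.2,0.11,0,0,-0.59,40,
0.68,-0.17,0.1,0,0,-0.58,40,
0.7,-0.13,0.11,0,0,-0.59,40,
0.7,-0.09,0.11,0,0,-0.59,40,
0.71,-0.04,0.1,0,0,-0.58,40,
0.7,-0.01,0.11,0,0,-0.59,40,
[0.4717 0.3128 0.1401] 0.0
```

{"op": "jog_arm", "data": {
  "commands": [0.59, -0.41, 0, 0, 0, -0.5, 60, 0.62, -0.37, 0, 0, 0, -0.5, 60, 0.63, -0.35, 0.01, 0, 0, -0.5, 60, 0.65, -0.32, 0, 0, 0, -0.5, 60, 0.66, -0.28, 0, 0, 0, -0.5, 60, 0.68, -0.24, 0, 0, 0, -0.5, 60, 0.69, -0.22, 0.01, 0, 0, -0.49, 60, 0.7, -0.18, 0, 0, 0, -0.5, 60, 0.7, -0.14, 0, 0, 0, -0.5, 60, 0.72, -0.11, 0, 0, 0, -0.5, 60],
  "newtons": 20
}}

```text
t: 2.45
tool_pos: [0.4411, -0.2788, 0.2304]
tool_rot: [2.922, 1.152, 0.0]
contact_force: [0.4, -1.3, -0.3]
opening: 0.0598
grip_force: 0.0
```

{"op": "jog_arm", "data": {
  "commands": [0.51, -0.49, 0.11, 0, 0, -0.59, 40, 0.54, -0.46, 0.1, 0, 0, -0.58, 40, 0.56, -0.43, 0.11, 0, 0, -0.59, 40, 0.58, -0.39, 0.11, 0, 0, -0.59, 40, 0.61, -0.36, 0.11, 0, 0, -0.58, 40, 0.63, -0.32, 0.1, 0, 0, -0.59, 40, 0.65, -0.29, 0.11, 0, 0, -0.58, 40, 0.66, -0.25, 0.11, 0, 0, -0.59, 40, 0.68, -0.2, 0.11, 0, 0, -0.59, 40, 0.68, -0.17, 0.1, 0, 0, -0.58, 40, 0.7, -0.13, 0.11, 0, 0, -0.59, 40, 0.7, -0.09, 0.11, 0, 0, -0.59, 40, 0.71, -0.04, 0.1, 0, 0, -0.58, 40, 0.7, -0.01, 0.11, 0, 0, -0.59, 40, 0, 0, 0, 0, 0, 0, 40, 0, 0, 0, 0, 0, 0, 40]
}}

```text
t: 4.45
tool_pos: [0.4716, 0.3126, 0.14]
tool_rot: [2.221, 2.221, -0.001]
contact_force: [-0.2, 0.4, 0.5]
opening: 0.04
grip_force: 0.0
```

{"op": "jog_arm", "data": {
  "commands": [0, 0, 0.6, 0, 0, 0, 40, 0, 0, 0.6, 0, 0, 0, 40, 0, 0, 0.5, 0, 0, 0, 40, 0, 0, 0.3, 0, 0, 0, 40, 0, 0, 0.2, 0, 0, 0, 40, 0, 0, 0.08, 0, 0, 0, 40, 0, 0, 0, 0, 0, 0, 40]
}}

```text
t: 5.32
tool_pos: [0.4722, 0.313, 0.0039]
tool_rot: [2.221, 2.221, 0.001]
contact_force: [-0.5, 0.2, 1.4]
opening: 0.0398
grip_force: 0.0
```

{"op": "jog_arm", "data": {
  "commands": [0, 0, 0, 0, 0, 0, 16, 0, 0, 0, 0, 0, 0, 8, 0, 0, 0, 0, 0, 0, 4, 0, 0, 0, 0, 0, 0, 4, 0, 0, 0, 0, 0, 0, 4, 0, 0, 0, 0, 0, 0, 4],
  "newtons": 25
}}

```text
t: 6.08
tool_pos: [0.4725, 0.3133, 0.0043]
tool_rot: [2.221, 2.221, 0.003]
contact_force: [-0.6, -0.2, 5.1]
opening: 0.011
grip_force: 26.8
```

```bash
cat >> h.py <<'E'
TR=np.c_[-A[:,1],-A[:,0],-A[:,2]]
def tcp(x,y,z): return O+A@(np.array([x-27,y,z+4.3])/1e3)
E
python3 - <<'E'
from h import *
print(tcp(-17,41,40),tcp(-17,41,0))
p,r=plan([((.472,.313,.16),DOWN,5,4)])
p,r=plan([((.45,-.0,.2),(R.from_matrix(DOWN)*R.from_rotvec((R.from_matrix(DOWN).inv()*R.from_matrix(TR)).as_rotvec()/2)).as_matrix(),8,4),((.47,-.243,.21),TR,7,4)],p,r)
p,r=plan([(tcp(-17,41,50),TR,5,4),(tcp(-17,41,12),TR,3,4)],p,r)
E
```

```text
[ 0.58690293 -0.24625984  0.10424464] [ 0.60369563 -0.24820282  0.06799233]
5
0,0,-0.52,0,0,0,4,
0,0,-0.52,0.01,0,0,4,
0,0,-0.52,0,-0.01,0,4,
0,0,-0.52,0,0,0,4,
0,-0.01,-0.51,0.01,0,0,4,
[0.4718 0.3133 0.1597] 0.02
15
-0.65,-0.05,-0.08,-0.27,-0.02,0.07,4,
-0.66,-0.03,-0.09,-0.28,-0.01,0.07,4,
-0.65,-0.04,-0.08,-0.27,-0.02,0.07,4,
-0.65,-0.02,-0.08,-0.27,-0.01,0.07,4,
-0.66,-0.02,-0.09,-0.27,-0.02,0.07,4,
-0.65,-0.01,-0.08,-0.28,-0.01,0.08,4,
-0.66,0,-0.08,-0.27,-0.02,0.07,4,
-0.65,0,-0.08,-0.27,-0.02,0.07,4,
-0.58,0.08,0,-0.31,-0.02,0.08,4,
-0.57,0.09,0,-0.31,-0.01,0.08,4,
-0.57,0.09,0,-0.31,-0.02,0.08,4,
-0.58,0.1,0.01,-0.32,-0.02,0.08,4,
-0.57,0.1,0.02,-0.31,-0.02,0.08,4,
-0.57,0.11,0.01,-0.31,-0.01,0.08,4,
-0.57,0.11,0.02,-0.31,-0.02,0.08,4,
[ 0.4701 -0.2431  0.2103] 0.03
8
0.03,0.2,0.45,0,0,0,4,
0.04,0.2,0.45,0,0,0,4,
0.03,0.21,0.45,0,0,0,4,
0.04,0.2,0.45,0,0,0,4,
0.03,0.2,0.46,0,0,0,4,
0,0,0.21,0,0,0,4,
0,0,0.21,0,0,0,4,
0,0,0.21,0,0,0,4,
[ 0.5986 -0.2476  0.0788] 0.03
```

{"op": "jog_arm", "data": {
  "commands": [0, 0, -0.3, 0, 0, 0, 4, 0, 0, -0.5, 0, 0, 0, 4, 0, 0, -0.52, 0, 0, 0, 4, 0, 0, -0.52, 0, 0, 0, 4, 0, 0, -0.5, 0, 0, 0, 4, 0, 0, -0.26, 0, 0, 0, 4]
}}

```text
t: 6.82
tool_pos: [0.4721, 0.313, 0.1616]
tool_rot: [2.221, 2.221, 0.004]
contact_force: [-0.1, -0.3, -0.4]
opening: 0.0112
grip_force: 26.5
```

{"op": "jog_arm", "data": {
  "commands": [-0.35, -0.02, -0.04, 0, 0, 0, 4, -0.65, -0.05, -0.08, -0.27, -0.02, 0.07, 4, -0.66, -0.03, -0.09, -0.28, -0.01, 0.07, 4, -0.65, -0.04, -0.08, -0.27, -0.02, 0.07, 4, -0.65, -0.02, -0.08, -0.27, -0.01, 0.07, 4, -0.66, -0.02, -0.09, -0.27, -0.02, 0.07, 4, -0.65, -0.01, -0.08, -0.28, -0.01, 0.08, 4, -0.66, 0, -0.08, -0.27, -0.02, 0.07, 4, -0.65, 0, -0.08, -0.27, -0.02, 0.07, 4, -0.58, 0.08, 0, -0.31, -0.02, 0.08, 4, -0.57, 0.09, 0, -0.31, -0.01, 0.08, 4, -0.57, 0.09, 0, -0.31, -0.02, 0.08, 4, -0.58, 0.1, 0.01, -0.32, -0.02, 0.08, 4, -0.57, 0.1, 0.02, -0.31, -0.02, 0.08, 4, -0.4, 0.11, 0.01, -0.31, -0.01, 0.08, 4, -0.22, 0.11, 0.02, -0.31, -0.02, 0.08, 4, 0, 0, 0, 0, 0, 0, 4]
}}

```text
t: 8.95
tool_pos: [0.471, -0.2337, 0.2107]
tool_rot: [2.084, 1.854, 0.411]
contact_force: [0.3, 0.3, -1.1]
opening: 0.0113
grip_force: 26.6
```

```bash
python3 - <<'E'
from h import *
s=ctrl.get_obs();print(s["opening"],s["contact_force"])
p,r=plan([(tcp(-17,41,50),TR,5,4),(tcp(-17,41,12),TR,3,4)])
d=eyes.get_image("scene");save(d,"held",(290,120,490,270),4)
E
```

```text
0.011333652326324925 [ 0.2840549   0.28824598 -1.13248294]
8
0,0.2,0.45,0,0,0,4,
0.01,0.21,0.45,-0.01,0,-0.01,4,
0,0.2,0.46,0,0,0,4,
0,0.2,0.45,-0.01,-0.01,0,4,
0,0.2,0.45,0,0,-0.01,4,
0,0,0.21,0,0,0,4,
0,0,0.21,0,0,0,4,
0,0,0.22,0,0,0,4,
[ 0.5986 -0.2478  0.0785] 0.02
```

View pics/held.png

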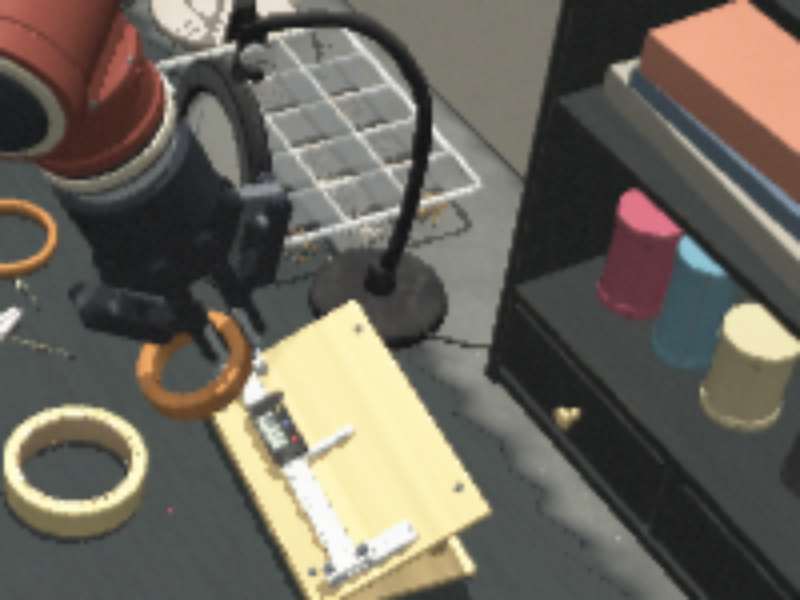

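The bangle, around crop pixel (195,365), is pinched by its far wall and parallel to the board. The jaws are open at (330,440) and (375,555).

{"op": "jog_arm", "data": {
  "commands": [0, 0.2, 0.45, 0, 0, 0, 4, 0.01, 0.21, 0.45, -0.01, 0, -0.01, 4, 0, 0.2, 0.46, 0, 0, 0, 4, 0, 0.2, 0.45, -0.01, -0.01, 0, 4, 0, 0.2, 0.45, 0, 0, -0.01, 4, 0, 0, 0.21, 0, 0, 0, 4, 0, 0, 0.21, 0, 0, 0, 4, 0, 0, 0.12, 0, 0, 0, 4, 0, 0, 0, 0, 0, 0, 4]
}}

```text
t: 10.12
tool_pos: [0.597, -0.2471, 0.0854]
tool_rot: [2.077, 1.855, 0.411]
contact_force: [-0.2, -0.8, -0.2]
opening: 0.011
grip_force: 26.6
```

```bash
python3 - <<'E'
from h import *
s=ctrl.get_obs();print(s["opening"],s["contact_force"],(A.T@(s["tool_pos"]-O)*1e3).round(1), (R.from_matrix(TR).inv()*R.from_rotvec(s["tool_rot"])).as_rotvec())
ims=[rectify(eyes.get_image(c),O,A,(-60,64),(-105,105),22,.4)[:,:,::-1] for c in("top","scene")]
cv2.imwrite("pics/over.png",cv2.resize(np.vstack(ims),(525,600)))
E
```

```text
0.011014196058608249 [-0.24110111 -0.81007543 -0.21235266] [-45.2  40.7  22.9] [-0.0015181  -0.00055303 -0.00230029]
```

View pics/over.png

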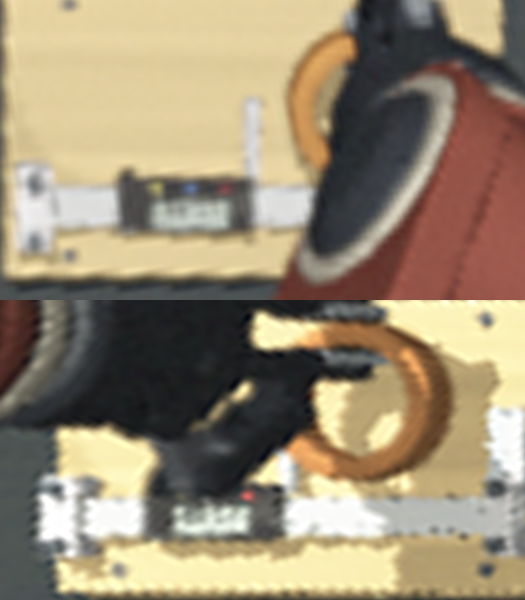

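The bangle hangs over the gap: left edge at column 288 and right edge at column 450 (y ≈ 10 to 75 mm). Next I lower it.

{"op": "jog_arm", "data": {
  "commands": [0, 0, 0.1, 0, 0, 0, 4, 0, 0, 0.1, 0, 0, 0, 4, 0, 0, 0.05, 0, 0, 0, 4, 0, 0, 0.02, 0, 0, 0, 4, 0, 0, 0, 0, 0, 0, 4]
}}

```text
t: 10.85
tool_pos: [0.6042, -0.2481, 0.0709]
tool_rot: [2.077, 1.855, 0.411]
contact_force: [0.6, -0.9, -0.4]
opening: 0.0111
grip_force: 26.6
```

{"op": "jog_arm", "data": {
  "commands": [0, 0, 0.02, 0, 0, 0, 4, 0, 0, 0, 0, 0, 0, 4]
}}

```text
t: 11.1
tool_pos: [0.6047, -0.2482, 0.07]
tool_rot: [2.077, 1.854, 0.411]
contact_force: [0.2, -0.7, -1.3]
opening: 0.0112
grip_force: 26.6
```

{"op": "jog_arm", "data": {
  "commands": [0, 0, 0.02, 0, 0, 0, 4, 0, 0, 0, 0, 0, 0, 4]
}}

```text
t: 11.35
tool_pos: [0.6051, -0.2482, 0.0688]
tool_rot: [2.077, 1.855, 0.411]
contact_force: [0.9, 0.1, -0.7]
opening: 0.0109
grip_force: 26.6
```

{"op": "jog_arm", "data": {
  "commands": [0, 0, 0.02, 0, 0, 0, 4, 0, 0, 0, 0, 0, 0, 4]
}}

```text
t: 11.6
tool_pos: [0.6057, -0.2483, 0.068]
tool_rot: [2.077, 1.855, 0.411]
contact_force: [-2.0, 0.1, 2.0]
opening: 0.0114
grip_force: 26.8
```

{"op": "jog_arm", "data": {
  "commands": [0, 0, 0.02, 0, 0, 0, 4, 0, 0, 0, 0, 0, 0, 4]
}}

```text
t: 11.85
tool_pos: [0.6059, -0.2484, 0.068]
tool_rot: [2.077, 1.856, 0.411]
contact_force: [-11.3, 2.6, 11.8]
opening: 0.0111
grip_force: 27.7
```

{"op": "jog_arm", "data": {
  "commands": [0, 0, -0.02, 0, 0, 0, 4, 0, -0.03, 0, 0, 0, 0, 4, 0, -0.02, 0, 0, 0, 0, 4, 0, 0, 0, 0, 0, 0, 4]
}}

```text
t: 12.35
tool_pos: [0.6033, -0.2482, 0.0669]
tool_rot: [2.076, 1.854, 0.412]
contact_force: [-0.7, -0.3, 2.2]
opening: 0.0112
grip_force: 26.9
```

{"op": "jog_arm", "data": {
  "commands": [0, -0.02, 0, 0, 0, 0, 4, 0, 0, 0, 0, 0, 0, 4]
}}

```text
t: 12.6
tool_pos: [0.6021, -0.248, 0.0663]
tool_rot: [2.076, 1.854, 0.412]
contact_force: [0.4, -0.1, 2.7]
opening: 0.011
grip_force: 26.9
```

{"op": "jog_arm", "data": {
  "commands": [0, -0.02, 0, 0, 0, 0, 4, 0, 0, 0, 0, 0, 0, 4]
}}

```text
t: 12.85
tool_pos: [0.601, -0.2479, 0.0658]
tool_rot: [2.076, 1.854, 0.412]
contact_force: [-0.0, 0.1, 4.4]
opening: 0.0108
grip_force: 27.0
```

{"op": "jog_arm", "data": {
  "commands": [0, -0.02, 0, 0, 0, 0, 4, 0, 0, 0, 0, 0, 0, 4]
}}

```text
t: 13.1
tool_pos: [0.5999, -0.2477, 0.0653]
tool_rot: [2.076, 1.854, 0.411]
contact_force: [0.1, -0.4, 4.0]
opening: 0.0112
grip_force: 27.1
```

{"op": "jog_arm", "data": {
  "commands": [0, -0.02, 0, 0, 0, 0, 4, 0, 0, 0, 0, 0, 0, 4]
}}

```text
t: 13.35
tool_pos: [0.5991, -0.2477, 0.0649]
tool_rot: [2.076, 1.853, 0.412]
contact_force: [3.0, -0.8, 4.1]
opening: 0.0108
grip_force: 27.1
```

```bash
python3 - <<'E'
from h import *
s=ctrl.get_obs();print(A.T@s["contact_force"],(A.T@(s["tool_pos"]-O)*1e3).round(1)+[27,0,-4.3])
E
```

```text
[-4.46392054  0.42850571  2.42821967] [-11.5  41.   -0.8]
```

{"op": "jog_arm", "data": {
  "commands": [0, -0.01, 0, 0, 0, 0, 4, 0, 0, 0, 0, 0, 0, 4]
}}

```text
t: 13.6
tool_pos: [0.599, -0.2478, 0.0649]
tool_rot: [2.075, 1.852, 0.413]
contact_force: [5.6, -0.7, 2.0]
opening: 0.0109
grip_force: 27.0
```

{"op": "jog_arm", "data": {
  "commands": [0, 0, 0, 0, 0, 0, 15, 0, 0, 0, 0, 0, 0, 20, 0, 0, 0, 0, 0, 0, 26, 0, 0, 0, 0, 0, 0, 26, 0, 0, 0, 0, 0, 0, 26]
}}

```text
t: 14.22
tool_pos: [0.5978, -0.2473, 0.0638]
tool_rot: [2.077, 1.855, 0.411]
contact_force: [0.3, 0.9, 0.4]
opening: 0.0261
grip_force: 0.0
```

{"op": "jog_arm", "data": {
  "commands": [0, 0, -0.05, 0, 0, 0, 26, 0, 0, -0.15, 0, 0, 0, 26, 0, 0, -0.3, 0, 0, 0, 26, 0, 0, -0.4, 0, 0, 0, 26, 0, 0, -0.5, 0, 0, 0, 40, 0, 0, 0, 0, 0, 0, 40]
}}

```text
t: 14.98
tool_pos: [0.5638, -0.2444, 0.1441]
tool_rot: [2.072, 1.85, 0.412]
contact_force: [0.4, -0.2, 1.1]
opening: 0.0399
grip_force: 0.0
```

```bash
python3 - <<'E'
from h import *
s=ctrl.get_obs();print(s["contact_force"],(A.T@(s["tool_pos"]-O)*1e3).round(1))
ims=[rectify(eyes.get_image(c),O,A,(-60,64),(-105,105),z,.4)[:,:,::-1] for c,z in(("top",6),("scene",6))]
cv2.imwrite("pics/placed.png",np.vstack(ims)[:,:,:][:620,:])
cv2.imwrite("pics/placed.png",cv2.resize(np.vstack(ims),(525,600)))
E
```

```text
[ 0.43815143 -0.22057788  1.12709131] [-39.9  41.8  90.2]
```

View pics/placed.png

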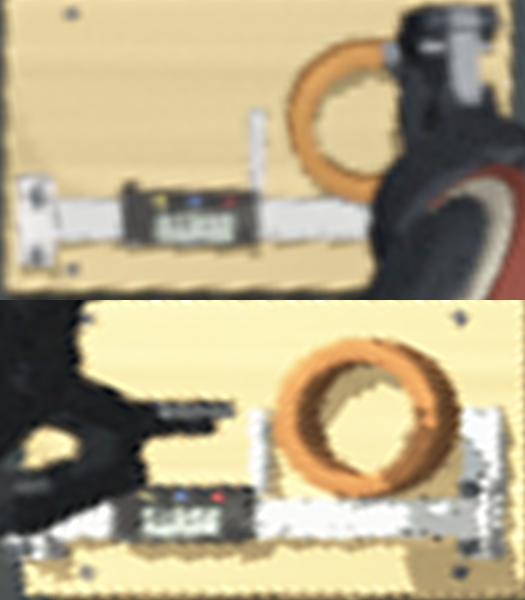

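The bangle lies flat against the beam (lower edge at row ~495) between the jaws, and is let go. Next is the slide, at columns 122–262.

```bash
python3 - <<'E'
from h import *
f=lambda x,y,z:O+A@(np.array([x,y,z])/1e3)
p,r=plan([(f(29.5,-29,60),TR,5,44),(f(29.5,-29,12),TR,3,44),(f(29.5,-29,4),TR,2,44)])
E
```

```text
10
0.23,-0.22,0.09,0.01,0,0,44,
0.24,-0.22,0.09,0,0,0.01,44,
0.23,-0.23,0.09,0.01,0.01,0,44,
0.23,-0.22,0.09,0,0,0.01,44,
0.24,-0.22,0.09,0.01,0,0,44,
0,0,0.27,0,0,0,44,
0,0,0.27,0,0,0,44,
0,0,0.26,0,0,0,44,
0,0,0.07,0,0,0,44,
0,0,0.07,0,0,0,44,
[ 0.5458 -0.1708  0.0365] 0.03
```

{"op": "jog_arm", "data": {
  "commands": [0.23, -0.22, 0.09, 0.01, 0, 0, 44, 0.24, -0.22, 0.09, 0, 0, 0.01, 44, 0.23, -0.23, 0.09, 0.01, 0.01, 0, 44, 0.23, -0.22, 0.09, 0, 0, 0.01, 44, 0.24, -0.22, 0.09, 0.01, 0, 0, 44, 0, 0, 0.27, 0, 0, 0, 44, 0, 0, 0.27, 0, 0, 0, 44, 0, 0, 0.22, 0, 0, 0, 44, 0, 0, 0.07, 0, 0, 0, 44, 0, 0, 0.07, 0, 0, 0, 44, 0, 0, 0.04, 0, 0, 0, 44, 0, 0, 0, 0, 0, 0, 44]
}}

```text
t: 16.58
tool_pos: [0.5459, -0.1709, 0.0366]
tool_rot: [2.081, 1.854, 0.41]
contact_force: [-0.1, 0.6, 0.4]
opening: 0.0439
grip_force: 0.0
```

{"op": "jog_arm", "data": {
  "commands": [0, 0, 0, 0, 0, 0, 32, 0, 0, 0, 0, 0, 0, 26, 0, 0, 0, 0, 0, 0, 22, 0, 0, 0, 0, 0, 0, 20, 0, 0, 0, 0, 0, 0, 20],
  "newtons": 20
}}

```text
t: 17.2
tool_pos: [0.5472, -0.1715, 0.038]
tool_rot: [2.078, 1.852, 0.412]
contact_force: [5.0, -1.0, 2.8]
opening: 0.0235
grip_force: 21.5
```

```bash
python3 - <<'E'
from h import *
s=ctrl.get_obs();print(A.T@s["contact_force"],(A.T@(s["tool_pos"]-O)*1e3).round(1))
E
```

```text
[-5.8201367   0.46377745  0.40378794] [ 27.5 -28.7   4.6]
```

{"op": "jog_arm", "data": {
  "commands": [0, 0.02, 0, 0, 0, 0, 20, -0.03, 0, 0, 0, 0, 0, 20, -0.03, 0, 0, 0, 0, 0, 20, -0.03, 0, 0, 0, 0, 0, 20, -0.03, 0, 0, 0, 0, 0, 20, 0, 0, 0, 0, 0, 0, 20]
}}

```text
t: 17.95
tool_pos: [0.5466, -0.1786, 0.038]
tool_rot: [2.08, 1.854, 0.411]
contact_force: [-0.9, -1.6, 6.6]
opening: 0.0235
grip_force: 22.1
```

```bash
python3 - <<'E'
from h import *
s=ctrl.get_obs();print(A.T@s["contact_force"],(A.T@(s["tool_pos"]-O)*1e3).round(1))
d=eyes.get_image("scene");im=rectify(d,O,A,(-60,64),(-105,105),6,.4)[:,:,::-1]
d=eyes.get_image("top");im2=rectify(d,O,A,(-60,64),(-105,105),6,.4)[:,:,::-1]
cv2.imwrite("pics/sl.png",cv2.resize(np.vstack([im,im2]),(525,600)))
E
```

```text
[-2.12211187  1.64706078  6.29583845] [ 27.3 -21.6   4.5]
```

View pics/sl.png

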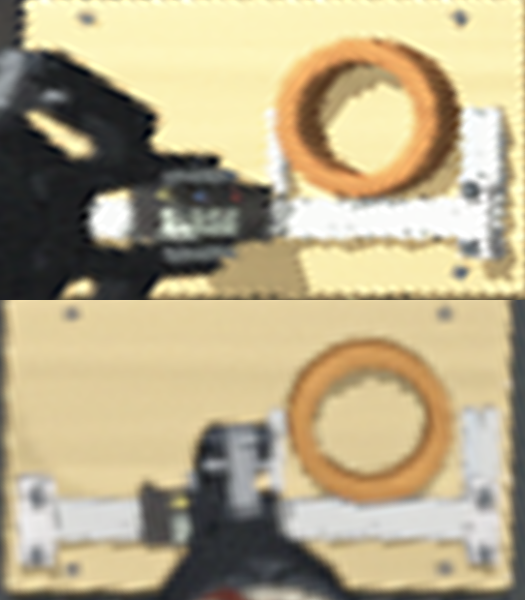

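{"op": "jog_arm", "data": {
  "commands": [-0.02, 0, 0, 0, 0, 0, 20, -0.02, 0, 0, 0, 0, 0, 20, -0.02, 0, 0, 0, 0, 0, 20, 0, 0, 0, 0, 0, 0, 20]
}}

```text
t: 18.55
tool_pos: [0.5462, -0.182, 0.038]
tool_rot: [2.08, 1.854, 0.411]
contact_force: [0.6, 0.2, 6.8]
opening: 0.0231
grip_force: 22.1
```

{"op": "jog_arm", "data": {
  "commands": [-0.01, 0, 0, 0, 0, 0, 20, 0, 0, 0, 0, 0, 0, 20]
}}

```text
t: 18.8
tool_pos: [0.5461, -0.1825, 0.038]
tool_rot: [2.08, 1.854, 0.411]
contact_force: [-0.4, 0.7, 6.1]
opening: 0.0232
grip_force: 22.1
```

{"op": "jog_arm", "data": {
  "commands": [-0.01, 0, 0, 0, 0, 0, 20, 0, 0, 0, 0, 0, 0, 20]
}}

```text
t: 19.05
tool_pos: [0.546, -0.183, 0.038]
tool_rot: [2.08, 1.854, 0.411]
contact_force: [-0.1, 0.4, 7.0]
opening: 0.023
grip_force: 22.1
```

{"op": "jog_arm", "data": {
  "commands": [-0.01, 0, 0, 0, 0, 0, 20, 0, 0, 0, 0, 0, 0, 20]
}}

```text
t: 19.3
tool_pos: [0.546, -0.1836, 0.038]
tool_rot: [2.08, 1.854, 0.411]
contact_force: [0.3, 0.8, 6.8]
opening: 0.023
grip_force: 22.1
```

{"op": "jog_arm", "data": {
  "commands": [-0.01, 0, 0, 0, 0, 0, 20, 0, 0, 0, 0, 0, 0, 20]
}}

```text
t: 19.55
tool_pos: [0.5459, -0.1842, 0.038]
tool_rot: [2.08, 1.854, 0.411]
contact_force: [-0.5, 0.9, 7.1]
opening: 0.0232
grip_force: 22.1
```

{"op": "jog_arm", "data": {
  "commands": [-0.01, 0, 0, 0, 0, 0, 20, 0, 0, 0, 0, 0, 0, 20]
}}

```text
t: 19.8
tool_pos: [0.5459, -0.1846, 0.038]
tool_rot: [2.08, 1.854, 0.412]
contact_force: [-0.5, 2.1, 6.9]
opening: 0.0231
grip_force: 22.1
```

{"op": "jog_arm", "data": {
  "commands": [-0.01, 0, 0, 0, 0, 0, 20, 0, 0, 0, 0, 0, 0, 20]
}}

```text
t: 20.05
tool_pos: [0.5458, -0.1848, 0.038]
tool_rot: [2.08, 1.855, 0.412]
contact_force: [0.5, 4.1, 8.5]
opening: 0.0231
grip_force: 22.2
```

{"op": "jog_arm", "data": {
  "commands": [-0.01, 0, 0, 0, 0, 0, 20, 0, 0, 0, 0, 0, 0, 20, 0, 0, 0, 0, 0, 0, 20]
}}

```text
t: 20.42
tool_pos: [0.5458, -0.1849, 0.038]
tool_rot: [2.081, 1.855, 0.413]
contact_force: [0.5, 6.7, 8.9]
opening: 0.0235
grip_force: 22.2
```

```bash
python3 - <<'E'
from h import *
s=ctrl.get_obs();print(A.T@s["contact_force"],(A.T@(s["tool_pos"]-O)*1e3).round(1))
E
```

```text
[-3.53325931 -6.75446397  8.17456261] [ 27.4 -15.2   4.5]
```

{"op": "jog_arm", "data": {
  "commands": [0, 0, 0, 0, 0, 0, 30, 0, 0, 0, 0, 0, 0, 36, 0, 0, 0, 0, 0, 0, 42, 0, 0, 0, 0, 0, 0, 42, 0, 0, -0.1, 0, 0, 0, 42, 0, 0, -0.3, 0, 0, 0, 42, 0, 0, -0.5, 0, 0, 0, 42, 0, 0, -0.6, 0, 0, 0, 42, 0.2, -0.4, -0.5, 0, 0, 0, 42, 0.2, -0.6, -0.3, 0, 0, 0, 42, 0.2, -0.6, 0, 0, 0, 0, 42, 0.2, -0.6, 0, 0, 0, 0, 42, 0, 0, 0, 0, 0, 0, 42]
}}

```text
t: 22.05
tool_pos: [0.3723, -0.1168, 0.1044]
tool_rot: [2.081, 1.854, 0.41]
contact_force: [0.0, -0.1, 0.0]
opening: 0.0423
grip_force: 0.0
```

```bash
python3 - <<'E'
from h import *
ims=[rectify(eyes.get_image(c),O,A,(-60,64),(-105,105),6,.4)[:,:,::-1] for c in("top","scene")]
cv2.imwrite("pics/fin.png",cv2.resize(np.vstack(ims),(525,600)))
E
```

```text
(no output)
```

View pics/fin.png

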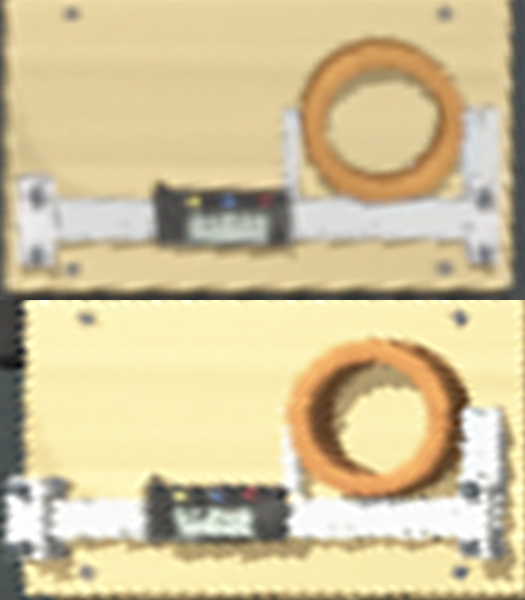

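The bangle (columns 300–464) is held between the jaws, with its lower edge at the beam and nothing else touching it.

```bash
python3 -c "
from station import job
print(job.finish_job())"
```

```text
the job is handed in; nothing more can be done
None
```

I laid the bangle flat against the beam, closed the jaws on it with about 6 N and let go; the last pictures show the jaws still on it. The job is handed in, with no verdict returned.

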